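# Lay out the ultrasonic welding stack on the setup plate

## Robot

A 7-joint arm with a two-finger parallel gripper is mounted at the origin on the work surface. World frame = base frame: x ahead of the robot, y to its left, z up, the work surface at z = 0. Lengths are in m, angles in rad, forces in N, time in s.
With the tool pointing down it reaches from about 0.425 to 0.825 m from the base axis. Payload 3.6 kg.
Tool frame: the origin (TCP) lies where the fingers leave the gripper's body, on its centre line; the fingertips stand 73 mm ahead of it and the grasp point (between the pads) lies 54 mm ahead of it; x points along the fingers, y is the direction in which the jaws open and shut, and the axes are right-handed (so a half turn about x gives the same grasp; the last joint's range is limited). The gripper opens to 85 mm and grips with 20 to 120 N. Pads are 22 mm wide; open, the fingers measure 114 mm over their backs; the gripper's body (76 mm by 85 mm) begins 54 mm behind the grasp point. The pads swing forward as they close: fully open they stand 13 mm farther back than shut.
Start: joints at [-1.339, 0.615, -0.013, 1.423, 0.008, 1.103, -0.04], TCP at [0.166, 0.628, 0.304] pointing down, gripper open.
Joint ranges: [-3.12, 3.12], [-0.3, 2.06], [-1.34, 1.32], [0.26, 2.42], [-1.36, 4.5], [0.01, 1.98], [-2.84, 2.84]. Speed limits (rad/s): [2.79, 2.79, 3.14, 3.14, 3.14, 3.14, 3.14].

## Interface

Orientations are given as a unit quaternion [x, y, z, w].
In Python, from station import arm, snapshot, camera_info, ticket gives the robot as it stands. Calls block until the motion is done:
- arm.movep(position, orientation): joint-space move of the TCP to a pose.
- arm.line_to(position, velocity=0.15, ori=None): straight line of the TCP; ori=None keeps the orientation; velocity is the mean speed in m/s.
- arm.move_j(angles): joint-space move.
- arm.move_gripper(opening, effort=None): opening from 0.0 (shut) to 1.0 (fully open); effort is the grip in N (None keeps the last); returns when the fingers have stopped.
- arm.pause(seconds).
- arm.ik(position, orientation): joint angles nearest the present ones, or None.
- snapshot(name): name is "scene" or "top" or "wrist"; returns the picture (384x512x3 uint8, blue, green, red); there is no depth.
- camera_info(name): a dict with "fx", "fy", "cx", "cy" (pixels), "dist_coeffs" ([k1, k2, p1, p2, k3] as OpenCV has them; the pictures are not rectified), "R" (3x3) and "t" (3): a world point X has camera coordinates R X + t; the wrist camera has in their place "T_tool_cam" (4x4, takes a point from camera to tool coordinates, whose origin is the TCP and whose axes are the tool frame's). Camera axes: x right, y down, z forward; pixel columns grow to the right and rows downward; lengths in m; the calibration is good to about 2 mm. A picture is of the moment at which its call begins: read the wrist's pose just before it. camera_info takes no time and is no camera call.
A pose or a line that the arm cannot do raises arm.MotionError and nothing moves.
- ticket.finish_job(): hands the job in, once; it reports no verdict.
Readings, each from a call of its own:
- arm.read_time(): time.
- arm.read_joint_positions(): joint angles.
- arm.read_dq(): joint speeds.
- arm.read_effort(): joint torques, N m.
- arm.read_tool_pos(): TCP position.
- arm.read_eef_rot(): TCP orientation.
- arm.read_ft_force(): force on the tool from outside, world axes, zero at the start.
- arm.read_wrist_torque(): the same for the moment, N m.
- arm.read_opening(): opening from 0.0 (shut) to 1.0 (fully open).
Only numpy, scipy, OpenCV 4.12 (cv2) and the standard library are available. Lean on these libraries where they do the work, as an engineer would, in place of code of your own. Each camera call takes 0.05 s, during which the arm holds its last target. There are 200 camera calls.

## Task

Lay out the welding stack on the grey setup plate, in this order: stand the blue converter on the middle of the red mat, then the silver horn centred on top of the round anvil, then the green booster on the bare plate midway between mat and anvil, and last slip the orange clamp ring over the booster's neck so that it lies flat on the shoulder. Each part keeps the side up that it has now, and the spanner, the screwdriver and the bottle stay where they are.

Things in the scene. Friction and masses are not known exactly. Their poses are not given: they have to be found in the camera images.
- converter: Origin: centre of its underside, z up along its axis; round, so its yaw does not matter. Stands upright on the bench at the start. Blue upright can 48 mm in diameter, 60 mm high, with a silver end 28 mm in diameter on top up to 74 mm and a 4 mm stud above (78 mm in all). About 0.4 kg. Grip it by the blue can.
- horn: Origin: centre of its underside, z up along its axis; round, so its yaw does not matter. Stands upright on the bench at the start. Silver stepped cylinder: foot 44 mm in diameter and 24 mm high, then a small taper to a stem 24 mm in diameter up to 56 mm. About 0.15 kg. Grip it by the stem (clear of the taper from 28 mm up).
- booster: Origin: centre of its underside, z up along its axis; round, so its yaw does not matter. Stands upright on the bench at the start. Green stepped cylinder: foot 48 mm in diameter and 30 mm high, whose flat top is the shoulder, then a neck 28 mm in diameter from 30 to 70 mm. About 0.2 kg. Grip it by the neck.
- ring: Orange clamp ring lying flat on the bench, outside 60 mm, hole 37 mm in diameter, 14 mm high, about 0.06 kg; the same both ways up. Origin: centre of its underside, z up along its axis. Grip it across the outside. It fits loosely (4.5 mm all round) over the booster's neck and then lies on the shoulder, its underside 30 mm above the booster's.
- plate: Fixed grey setup plate, 290 x 90 mm, 8 mm thick, lying on the bench at any yaw. Origin: centre of its underside, on the bench. Its x axis runs along its length; the mat lies at x = -95 mm, the anvil at x = +95 mm, so the plate's centre is midway between them (bare plate, top 8 mm above the bench).
- mat: Fixed red square mat, 70 x 70 mm, 3 mm thick, on one end of the plate. Origin: centre of its underside, 8 mm above the bench; its top is 11 mm above the bench.
- anvil: Fixed round anvil on the other end of the plate: dark flange 76 mm in diameter and 8 mm high, with a bright steel hub 50 mm in diameter whose flat top is 20 mm above the underside. Origin: centre of its underside, 8 mm above the bench; the hub's top is 28 mm above the bench.
- spanner: Bystander: steel spanner lying loose beyond the plate, roughly across the view. Not to be moved.
- screwdriver: Bystander: screwdriver with a yellow handle, lying loose on the robot's left. Not to be moved.
- bottle: Bystander: upright clear bottle with a white cap, 56 mm in diameter, 140 mm high, on the robot's right. Not to be moved.
There are look-alikes about, which are no part of the job. Leave any brown or purple look-alike of the converter alone. There is more than one size of the booster; the one meant has the size given above.

How it is judged:
By the outcome, as a careful person would: the job done as asked, in the order asked, and still so for the second after the job is handed in, with the robot touching nothing.
It also fails if it takes over 104 s, if anything falls off the work surface, if the arm or the gripper's body presses on something with over 40 N, if the wrist force passes 120 N, or if a joint passes its speed limit or range.

## Working session

There is one attempt and no reset: what is moved stays moved. The work goes in short steps, each a Python script; the robot and the scene stay as the last script left them, time stands still between calls to the robot, and variables do not carry over. Pictures are saved under pics/ and viewed, on a budget of 14 in all, crops included, one or two more only if the job needs it, and the job is handed in when it is done.

```bash
ls; mkdir -p pics
python3 - <<'E'
from station import arm,snapshot,camera_info
import cv2
for n in("scene","top"):
    cv2.imwrite(f"pics/{n}0.png",cv2.resize(snapshot(n),(800,600),interpolation=cv2.INTER_CUBIC)); print(n,camera_info(n))
print(camera_info("wrist"),arm.read_time(),arm.read_eef_rot())
E
```

```text
pics
scene {'fx': 483.0963715292453, 'fy': 483.0963715292453, 'cx': 259.31693272240295, 'cy': 193.641030791412, 'dist_coeffs': array([0.00806252, 0.        , 0.        , 0.        , 0.        ]), 'R': array([[ 0.64131227,  0.76703067,  0.01955826],
       [ 0.5820595 , -0.46973377, -0.66374462],
       [-0.4999253 ,  0.43705165, -0.74770352]]), 't': array([-0.3602845 , -0.3233616 ,  1.86889441])}
top {'fx': 430.56085184927844, 'fy': 430.56085184927844, 'cx': 251.75994793872977, 'cy': 190.2594233794727, 'dist_coeffs': array([0.04523643, 0.        , 0.        , 0.        , 0.        ]), 'R': array([[-0.0176296 , -0.99968209,  0.01802541],
       [-0.99575005,  0.01592466, -0.09070962],
       [ 0.09039373, -0.01954798, -0.99571424]]), 't': array([-0.0246562 ,  0.58126455,  1.12506696])}
{'fx': 313.0320845297713, 'fy': 313.0320845297713, 'cx': 256.8796440906416, 'cy': 190.58339476577888, 'dist_coeffs': array([-0.00106306,  0.        ,  0.        ,  0.        ,  0.        ]), 'T_tool_cam': array([[ 4.70067950e-06, -3.23915710e-01,  9.46085944e-01,
        -7.01035677e-02],
       [ 9.99999990e-01,  1.32614231e-04,  4.04351777e-05,
         8.08169530e-04],
       [-1.38562049e-04,  9.46085934e-01,  3.23915708e-01,
        -8.30752641e-02],
       [ 0.00000000e+00,  0.00000000e+00,  0.00000000e+00,
         1.00000000e+00]])} 0.1 [ 0.09038125  0.70129959 -0.09202052  0.70110081]
```

View pics/top0.png

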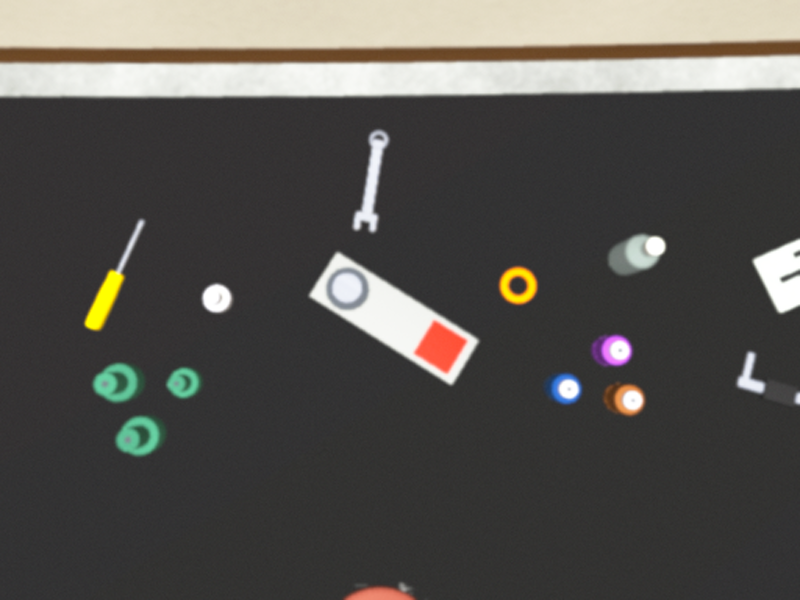

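View pics/scene0.png

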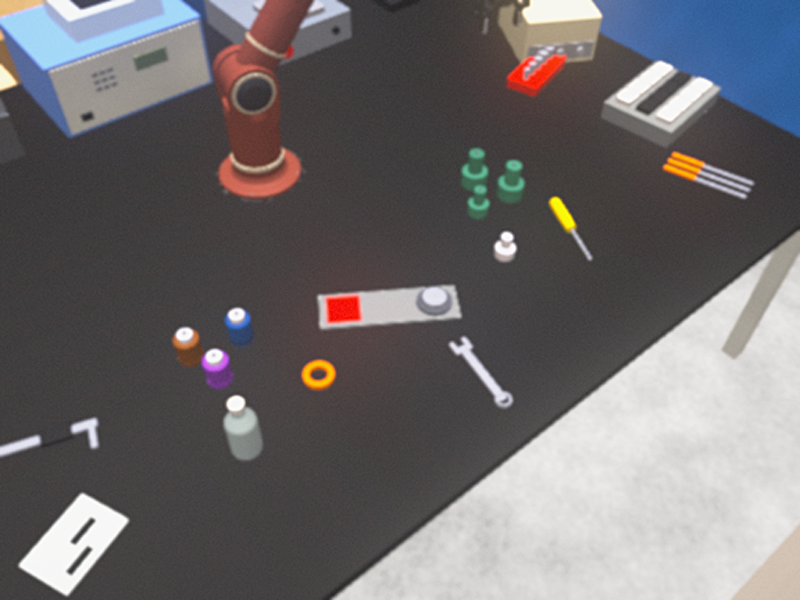

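The top view shows the plate, with the anvil at (347,289) and the mat at (441,348). The horn is at (217,298), the ring at (518,286) and the blue converter at (567,389). The small booster at (183,383) has a foot of about 32 px, roughly 50 mm; the two big ones are about 70 mm.

```bash
cat > h.py <<'E'
from station import arm,snapshot,camera_info,ticket
import cv2,numpy as np
from scipy.spatial.transform import Rotation as Ro
def ray2w(info,uv,z,R=None,c=None):
    K=np.array([[info['fx'],0,info['cx']],[0,info['fy'],info['cy']],[0,0,1]])
    p=cv2.undistortPoints(np.array([[uv]],float),K,info['dist_coeffs'])[0,0]
    if R is None: R=info['R'].T; c=-R@info['t']
    d=R@np.array([p[0],p[1],1]); return (c+d*(z-c[2])/d[2])
def fixed(name,uv800,z):   # uv in the 800x600 enlargement
    uv=(np.array(uv800)+.5)*.64-.5
    return ray2w(camera_info(name),uv,z)
def wrist(uv,z,pos,q):
    i=camera_info("wrist"); T=i['T_tool_cam']; Rt=Ro.from_quat(q).as_matrix()
    return ray2w(i,uv,z,Rt@T[:3,:3],np.array(pos)+Rt@T[:3,3])
def ori(yaw):  # tool x down, tool y (jaws) along world yaw
    x=np.array([0,0,-1.]); y=np.array([np.cos(yaw),np.sin(yaw),0]); return Ro.from_matrix(np.c_[x,y,np.cross(x,y)]).as_quat()
E
python3 - <<'E'
from h import *
np.set_printoptions(precision=4,suppress=True)
for n,t,s in [("ring",((518,286),.014),((319,375),.014)),("anvil",((347,288),.028),((434,299),.028)),("mat",((441,348),.011),((344,309),.011)),
 ("horn",((217,298),.024),((507,237),.056)),("boosterfoot",((185,383),.030),((479,204),.030)),("neck",((177,383),.07),((480,190),.07)),("conv",((569,389),.074),((237,314),.076)),
 ("big1",((119,383),.04),((512,183),.04)),("big2",((139,437),.04),((475,172),.04)),("brown",((633,401),.074),((185,333),.076)),("purple",((620,351),.074),((215,356),.076)),("bottle",((655,246),.14),((236,404),.14))]:
    print(n,fixed("top",*t)[:2],fixed("scene",*s)[:2])
c=[fixed("top",u,.008)[:2] for u in((337,253),(309,295),(453,384),(479,341))]
print(np.mean(c,0),[np.linalg.norm(c[i]-c[i-1]) for i in range(4)])
print(Ro.from_quat(arm.read_eef_rot()).as_matrix(), arm.read_tool_pos())
E
```

```text
ring [ 0.5986 -0.251 ] [ 0.6051 -0.2524]
anvil [0.5983 0.0451] [0.6057 0.0396]
mat [ 0.4935 -0.1149] [ 0.4986 -0.1132]
horn [0.5851 0.2663] [0.5873 0.2665]
boosterfoot [0.4428 0.3166] [0.4494 0.3167]
neck [0.4443 0.3178] [0.4467 0.3173]
conv [ 0.423  -0.3154] [ 0.4261 -0.3137]
big1 [0.4455 0.4208] [0.4515 0.4219]
big2 [0.3571 0.3866] [0.3663 0.3813]
brown [ 0.4022 -0.4178] [ 0.4055 -0.4147]
purple [ 0.4831 -0.4011] [ 0.4887 -0.399 ]
bottle [ 0.6444 -0.4397] [ 0.6472 -0.4402]
[ 0.5469 -0.0352] [np.float64(0.2905505933085902), np.float64(0.08798188090322653), np.float64(0.2924818407530274), np.float64(0.08686709953969234)]
[[-0.0006  0.2558  0.9667]
 [-0.0023  0.9667 -0.2558]
 [-1.     -0.0023  0.    ]] [0.1662 0.6279 0.3029]
```

Both cameras agree to within about 7 mm, and the plate measures 0.291 x 0.088 m. I'll move next, checking reachable yaws and taking wrist looks on the way.

Run:
```python
from h import *
P=dict(boost=(.446,.317,.42),horn=(.586,.2665,.42),plate=(.548,-.035,-.58),conv=(.4245,-.3145,.2),ring=(.602,-.2515,-.58),mat=(.496,-.114,-.58),anvil=(.602,.042,-.58))
for n,(x,y,a) in P.items():
  for k in (0,np.pi):
    print(n,round(a+k,2),[None if (j:=arm.ik([x,y,z],ori(a+k))) is None else np.round(j[[0,4,6]] if hasattr(j,'shape') else np.array(j)[[0,4,6]],2) for z in (.08,.2)])
```

```text
boost 0.42 [array([-0.74, -0.2 , -0.05]), array([-0.78, -0.16, -0.08])]
boost 3.56 [array([-0.36,  0.68,  2.27]), array([-0.29,  0.47,  2.45])]
horn 0.42 [array([-0.55, -0.2 ,  0.13]), array([-0.58, -0.18,  0.12])]
horn 3.56 [array([-0.15,  0.64,  2.57]), array([-0.14,  0.48,  2.7 ])]
plate -0.58 [array([-0.15, -0.43, -0.15]), array([-0.3 , -0.43, -0.14])]
plate 2.56 [array([0.21, 0.44, 2.17]), array([0.15, 0.17, 2.42])]
conv 0.2 [array([0.64, 0.11, 0.69]), array([ 0.12, -0.64,  1.43])]
conv 3.34 [array([-0.02, -1.26, -1.17]), array([-0.05, -0.92, -1.43])]
ring -0.58 [array([ 0.14, -0.48,  0.19]), array([-0.04, -0.64,  0.32])]
ring 2.56 [array([0.58, 0.46, 2.54]), array([0.44, 0.11, 2.83])]
mat -0.58 [array([ 0.07, -0.32, -0.09]), array([-0.25, -0.56,  0.18])]
mat 2.56 [array([0.39, 0.53, 2.23]), array([0.28, 0.12, 2.63])]
anvil -0.58 [array([-0.34, -0.52, -0.22]), array([-0.41, -0.44, -0.29])]
anvil 2.56 [array([0.08, 0.42, 2.09]), array([0.04, 0.21, 2.27])]
```

```bash
cat >> h.py <<'E'
import json
def look(name,dz=0.0):
    p,q=np.array(arm.read_tool_pos()),np.array(arm.read_eef_rot()); im=snapshot("wrist")
    cv2.imwrite(f"pics/raw_{name}.png",im); json.dump([p.tolist(),q.tolist()],open(f"pics/{name}.json","w")); return im
def proj(X,p,q):
    i=camera_info("wrist"); T=i['T_tool_cam']; Rt=Ro.from_quat(q).as_matrix()
    Xc=T[:3,:3].T@(Rt.T@(np.array(X)-p)-T[:3,3])
    return np.array([i['fx']*Xc[0]/Xc[2]+i['cx'],i['fy']*Xc[1]/Xc[2]+i['cy']])
E
python3 - <<'E'
from h import *
V=dict(boost=(.446,.317,.2,.42),horn=(.586,.2665,.2,.42),plate=(.548,-.035,.28,-.58),ring=(.602,-.2515,.2,-.58),conv=(.4245,-.3145,.2,.2))
H=dict(boost=.05,horn=.04,ring=.014,conv=.05)
t=[]
for n,(x,y,z,a) in V.items():
    arm.movep([x,y,z],ori(a)); im=look(n)
    p,q=json.load(open(f"pics/{n}.json"))
    if n in H:
        u,v=proj([x,y,H[n]],p,q); u0,v0=int(np.clip(u-66,0,379)),int(np.clip(v-50,0,284)); print(n,u0,v0)
        t.append(cv2.resize(im[v0:v0+100,u0:u0+133],(399,300),interpolation=cv2.INTER_CUBIC))
    else: cv2.imwrite("pics/plate.png",cv2.resize(im,(800,600),interpolation=cv2.INTER_CUBIC))
    print(arm.read_time())
cv2.imwrite("pics/parts.png",np.vstack([np.hstack(t[:2]),np.hstack(t[2:])]))
E
```

```text
boost 189 154
1.7333
horn 189 147
2.4333
3.6833
ring 191 140
4.675
conv 186 151
5.575
```

View pics/parts.png

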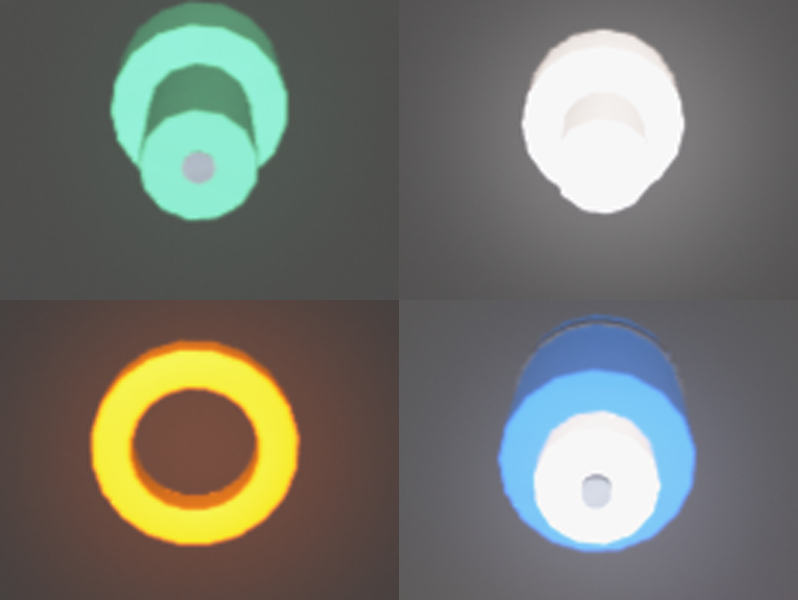

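View pics/plate.png

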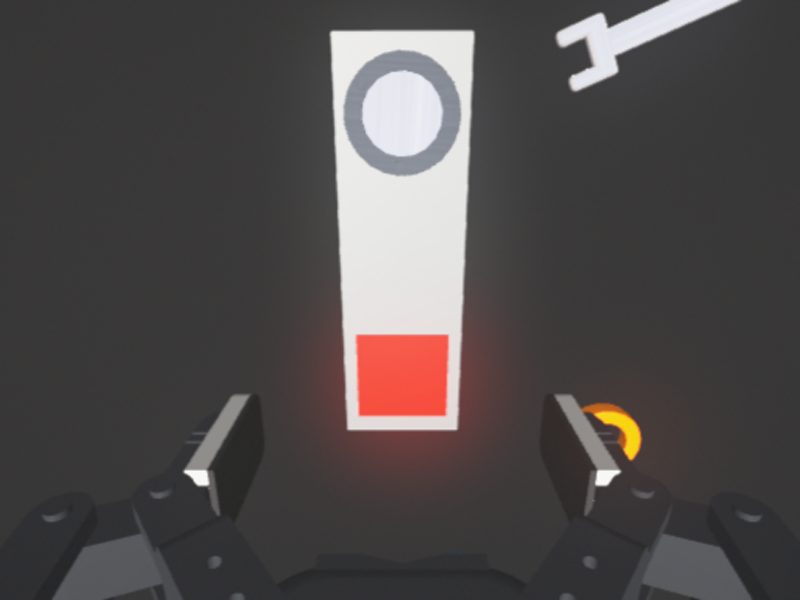

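The wrist crops show, in tile pixels: booster neck top (199,165), horn foot top (204,122) and stem top (205,170), ring (195,147), and converter blue top (198,160). In the plate view the hub is at (402,113) and the mat corners run from (356,335) to (447,415).

Run:
```python
from h import *
np.set_printoptions(precision=4,suppress=True)
def m(n,uv,z): return wrist(uv,z,*json.load(open(f"pics/{n}.json")))[:2]
def t(n,u0,v0,x,y,z): print(n,z,m(n,((x+.5)/3-.5+u0,(y+.5)/3-.5+v0),z))
t("boost",189,154,199,165,.07);t("horn",189,147,204,122,.024);t("horn",189,147,205,170,.056)
t("ring",191,140,195,147,.014);t("conv",186,151,198,160,.06)
f=lambda x,y,z:m("plate",((x+.5)*.64-.5,(y+.5)*.64-.5),z)
a=f(402,113.5,.028); mm=np.mean([f(*c,.011) for c in((356,335),(448,335),(447,415),(358,415))],0)
print("anvil",a,f(402.5,113,.016),"mat",mm,np.linalg.norm(a-mm),np.arctan2(*(a-mm)[::-1]), (a+mm)/2)
c=[f(*u,.008) for u in((331,31),(474,31),(458,430),(347,430))]
print(np.mean(c,0),[np.linalg.norm(c[i]-c[i-1]).round(4) for i in range(4)])
```

```text
boost 0.07 [0.4439 0.3212]
horn 0.024 [0.585 0.27 ]
horn 0.056 [0.586  0.2685]
ring 0.014 [ 0.6018 -0.2499]
conv 0.06 [ 0.4235 -0.3125]
anvil [0.6002 0.0464] [0.6008 0.0468] mat [ 0.4971 -0.1129] 0.1897377898187828 0.9966328902592124 [ 0.5486 -0.0332]
[ 0.5483 -0.0341] [np.float64(0.289), np.float64(0.089), np.float64(0.2889), np.float64(0.0902)]
```

```bash
cat >> h.py <<'E'
C=np.array([.5484,-.0336]); A=.9966; D=np.array([np.cos(A),np.sin(A)]); JY=A-np.pi/2
def pick(xy,zt,yaw,op,eff,lift):
    arm.movep([*xy,max(zt+.09,lift)],ori(yaw)); arm.move_gripper(op)
    arm.line_to([*xy,zt],.12); print("F",np.round(arm.read_ft_force(),1)); arm.move_gripper(0.,eff)
    print("op",arm.read_opening()); arm.line_to([*xy,lift],.15)
    print("held op",arm.read_opening(),"F",np.round(arm.read_ft_force(),1),arm.read_time())
def place(xy,zt,yaw,hi,op):
    arm.movep([*xy,hi],ori(yaw)); arm.line_to([*xy,zt+.02],.15); arm.line_to([*xy,zt],.04); arm.pause(.2)
    print("F",np.round(arm.read_ft_force(),1),np.round(arm.read_tool_pos(),4)); arm.move_gripper(op); arm.pause(.2)
    arm.line_to([*xy,hi],.15); print("op",arm.read_opening(),arm.read_time())
E
python3 - <<'E'
from h import *
pick((.4235,-.3125),.087,.2,.8,60,.2)
place(C-.095*D,.087+.0115,JY,.22,.8)
look("conv2"); im=cv2.imread("pics/raw_conv2.png"); cv2.imwrite("pics/conv2.png",im)
E
```

```text
F [ 0.4  0.4 -0.7]
op 0.5471382777421333
held op 0.5526313437577893 F [-0.  -0.1 -5.3] 8.45
F [-2.6  1.   6.8] [ 0.4967 -0.1132  0.0991]
op 0.7989927327636618 12.5667
```

View pics/conv2.png

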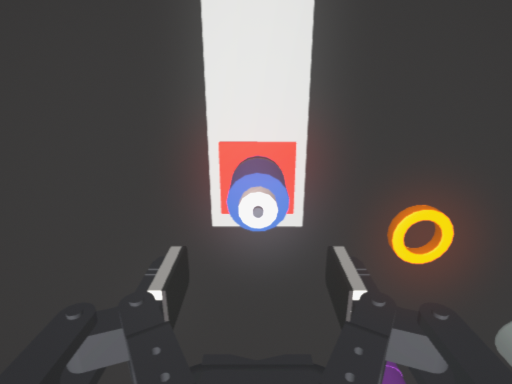

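The converter stands on the mat: blue top centred at about (258,201), mat spanning columns 219–296. Horn next.

Run:
```python
from h import *
print("conv",wrist((258,201),.071,*json.load(open("pics/conv2.json"))), C-.095*D)
pick((.5855,.269),.103,.42,.7,40,.22)
place(C+.095*D,.103+.0285,JY,.23,.7)
look("horn2"); cv2.imwrite("pics/horn2.png",cv2.imread("pics/raw_horn2.png")[80:300,130:390].repeat(2,0).repeat(2,1))
```

```text
conv [ 0.4977043  -0.11233328  0.071     ] [ 0.49679978 -0.11336476]
F [ 0.3 -0.6  0.4]
op 0.2685099202683343
held op 0.2660047055044381 F [ 0.4 -1.5 -1.9] 16.8
F [-2.2  1.9  4.1] [0.5997 0.0463 0.1317]
op 0.6991912830467437 20.6667
```

View pics/horn2.png

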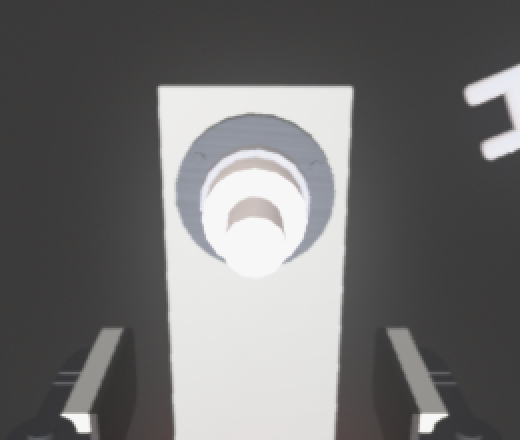

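The horn stands concentric on the hub: foot centred near column 256, as is the flange. Booster next.

Run:
```python
from h import *
print("horn",wrist((257.7,185.5),.052,*json.load(open("pics/horn2.json"))), C+.095*D)
pick((.4442,.3205),.110,.42,.65,50,.23)
place(C,.110+.0085,JY,.25,.65)
look("boost2"); cv2.imwrite("pics/boost2.png",cv2.resize(cv2.imread("pics/raw_boost2.png")[60:330,90:440],None,fx=2,fy=2,interpolation=cv2.INTER_CUBIC))
```

```text
horn [0.60208264 0.04948955 0.052     ] [0.60000022 0.04616476]
F [ 0.4  0.3 -0.3]
op 0.31194753775225226
held op 0.31297929093152 F [ 0.1 -0.5 -1.6] 24.6
F [-2.4  0.3  5.3] [ 0.5481 -0.0335  0.1187]
op 0.6559981852168771 29.3417
```

View pics/boost2.png

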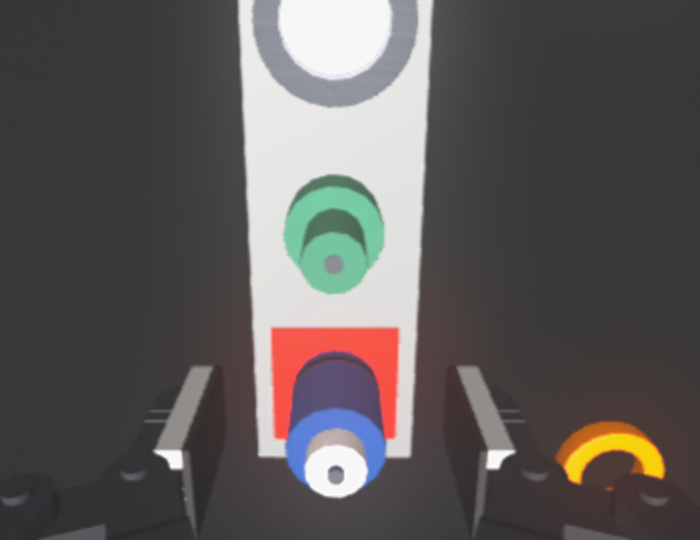

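The booster stands mid-plate, neck top centre about (334,263) in the crop. The horn reads about 4 mm off along the plate, so I'll check that in an enlarged crop before going on.

Run:
```python
from h import *
print("boost",wrist((90+334/2-.25,60+263/2-.25),.078,*json.load(open("pics/boost2.json"))), C)
im=cv2.imread("pics/raw_horn2.png")[130:230,200:320].astype(float)
im=np.clip((im-90)*1.54,0,255); im=(255*(im/255)**1.6).astype(np.uint8)
cv2.imwrite("pics/horn2c.png",cv2.resize(im,None,fx=6,fy=6,interpolation=cv2.INTER_CUBIC))
# predicted image points if truth is centred
p,q=json.load(open("pics/horn2.json")); X=C+.095*D
for nm,r,z in(("flange",.038,.016),("hub",.025,.028),("foot-low",.022,.028),("foot-top",.022,.052),("stem-top",.012,.084)):
    pts=np.array([proj([X[0]+r*np.cos(t),X[1]+r*np.sin(t),z],p,q) for t in np.linspace(0,6.28,90)])
    print(nm,((np.r_[pts.min(0),pts.max(0)]-[200,130,200,130])*6+2.5).round())
```

```text
boost [ 0.54822664 -0.03234248  0.078     ] [ 0.5484 -0.0336]
flange [107.  46. 591. 511.]
hub [184. 148. 514. 464.]
foot-low [204. 168. 495. 446.]
foot-top [191. 208. 507. 508.]
stem-top [252. 354. 447. 536.]
```

View pics/horn2c.png

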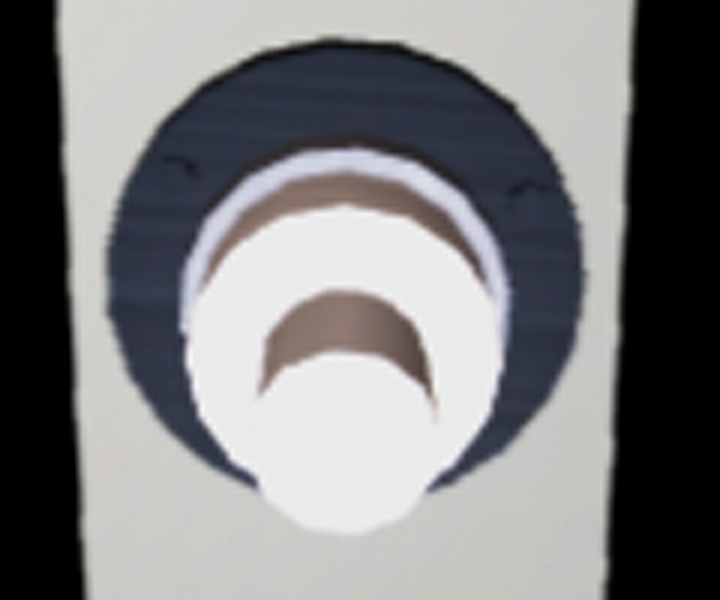

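The edges match the centred prediction to within about 3 px of the 6x crop (about 0.5 mm), so the horn is centred. Now the ring.

Run:
```python
from h import *
pick((.6018,-.2499),.070,JY,.88,30,.22)
arm.movep([.5482,-.0326,.25],ori(JY))
look("ring2"); cv2.imwrite("pics/ring2.png",cv2.resize(cv2.imread("pics/raw_ring2.png")[60:384,100:420],None,fx=1.8,fy=1.8,interpolation=cv2.INTER_CUBIC)); print(arm.read_time())
```

```text
F [-1.2  0.5 -0.4]
op 0.6798302400135818
held op 0.6839725817816978 F [ 0.3  0.1 -1.5] 33.475
34.425
```

View pics/ring2.png

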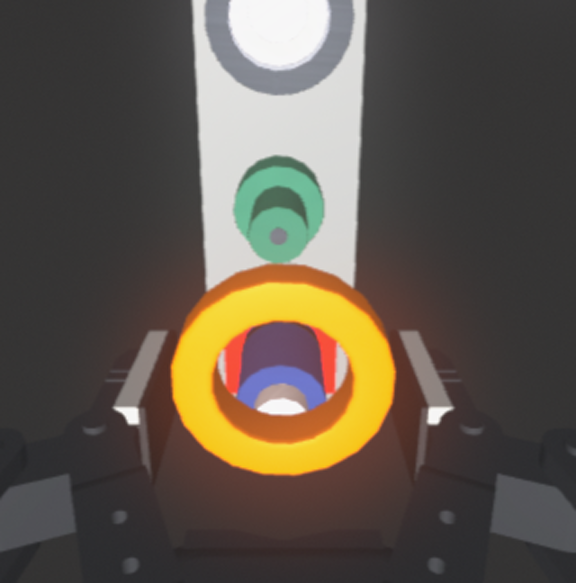

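The ring is held level across the jaws, top face centred at about (283,378).

Run:
```python
from h import *
for y in (376,378): print("ring",wrist((100+283.5/1.8-.2,60+y/1.8-.2),.194,*json.load(open("pics/ring2.json"))))
print("boost again",wrist((100+278/1.8-.2,60+235/1.8-.2),.078,*json.load(open("pics/ring2.json"))),arm.read_tool_pos())
```

```text
ring [ 0.55056584 -0.03235837  0.194     ]
ring [ 0.55023914 -0.0328618   0.194     ]
boost again [ 0.5479741  -0.03225191  0.078     ] [ 0.54861266 -0.03501949  0.25002737]
```

Run:
```python
from h import *
arm.line_to([.5482,-.0326,.19],.1); arm.pause(.4); print(arm.read_tool_pos(),arm.read_time())
look("ring3"); cv2.imwrite("pics/ring3.png",cv2.resize(cv2.imread("pics/raw_ring3.png")[130:370,140:380],None,fx=2.5,fy=2.5,interpolation=cv2.INTER_CUBIC))
```

```text
[ 0.54831652 -0.03252955  0.19031163] 35.575
```

View pics/ring3.png

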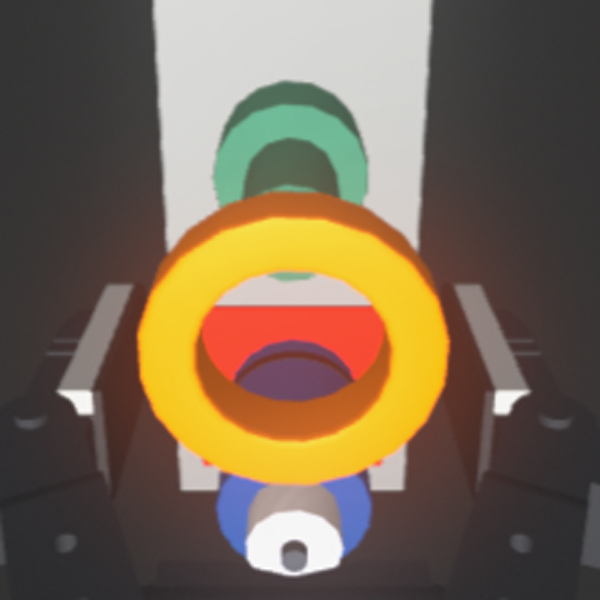

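Run:
```python
from h import *
from scipy.optimize import least_squares
np.set_printoptions(precision=4,suppress=True)
def bb(c,r,z,p,q): 
    a=np.array([proj([c[0]+r*np.cos(t),c[1]+r*np.sin(t),z],p,q) for t in np.linspace(0,6.28,120)]); return np.r_[a.min(0),a.max(0)]
def fit(nm,o,s,box,r,z,freez=False):
    p,q=json.load(open(f"pics/{nm}.json")); t=np.array(box,float)
    m=~np.isnan(t); px=(t+.5)/s-.5+np.r_[o,o]
    g=lambda v:(bb(v[:2],r,v[2] if freez else z,p,q)-px)[m]
    v0=[p[0],p[1]]+([z] if freez else []); s_=least_squares(g,v0,diff_step=1e-4); d=s_.x[:2]-p[:2]; u=[d@D,d@[-D[1],D[0]]]
    print(nm,r,s_.x,"rel TCP along/across",np.array(u),"res px",s_.fun)
N=np.nan
fit("ring3",(140,130),2.5,[138,218,448,485],.03,.134); fit("ring3",(140,130),2.5,[138,218,448,485],.03,.134,True)
fit("ring2",(100,60),1.8,[172,281,395,475],.03,.194)
fit("ring3",(140,130),2.5,[215,104,368,N],.024,.038)
fit("ring2",(100,60),1.8,[248,207,309,263],.014,.078)
fit("boost2",(90,60),2,[300,232,368,293],.014,.078)
fit("boost2",(90,60),2,[284,186,384,N],.024,.038)
fit("ring",(191,140),3,[91,49,299,245],.03,.014)
fit("boost",(189,154),3,[140,110,258,220],.014,.07)
```

```text
ring3 0.03 [ 0.5484 -0.033 ] rel TCP along/across [-0.0003 -0.0003] res px [-1.9243 -1.2812  1.9294  2.0093]Traceback (most recent call last):
  File "<stdin>", line 13, in <module>
  File "<stdin>", line 10, in fit
    return func(*args, **kwargs)
    result = trf(vector_fun.fun, vector_fun.jac, x0, f0, J0, lb, ub, ftol, xtol,
                 gtol, max_nfev, x_scale, loss_function, tr_solver,
                 tr_options.copy(), verbose, callback=callback_wrapped)
    return trf_no_bounds(
        fun, jac, x0, f0, J0, ftol, xtol, gtol, max_nfev, x_scale,
        loss_function, tr_solver, tr_options, verbose, callback=callback)
    J = jac(x)
    self._update_jac()
    ~~~~~~~~~~~~~~~~^^
    self.J = self.jac_wrapped(xp_copy(self.x), f0=self.f)
             ~~~~~~~~~~~~~~~~^^^^^^^^^^^^^^^^^^^^^^^^^^^^
    J, dct = approx_derivative(
             ~~~~~~~~~~~~~~~~~^
        self.fun,
        ^^^^^^^^^
    ...<2 lines>...
        **self.finite_diff_options,
        ^^^^^^^^^^^^^^^^^^^^^^^^^^^
    )
    ^
    J, _nfev = _dense_difference(fun_wrapped, x0, f0, h,
               ~~~~~~~~~~~~~~~~~^^^^^^^^^^^^^^^^^^^^^^^^
                             use_one_sided, method,
                             ^^^^^^^^^^^^^^^^^^^^^^
                             mf)
                             ^^^
    df = [f_eval - f0 for f_eval in f_evals]
                                    ^^^^^^^
    f = np.atleast_1d(self.fun(x, *self.args, **self.kwargs))
                      ~~~~~~~~^^^^^^^^^^^^^^^^^^^^^^^^^^^^^^
    return np.atleast_1d(self.fun(x))
                         ~~~~~~~~^^^
    return self.f(x, *self.args, **self.kwargs)
           ~~~~~~^^^^^^^^^^^^^^^^^^^^^^^^^^^^^^
  File "<stdin>", line 9, in <lambda>
  File "<stdin>", line 5, in bb
  File "h.py", line 22, in proj
    i=camera_info("wrist"); T=i['T_tool_cam']; Rt=Ro.from_quat(q).as_matrix()
ValueError: time passes only in moves, steps and waits
```

```bash
sed -i 's/^import json/import json,functools; camera_info=functools.cache(camera_info)/' h.py
cat > fit.py <<'E'
from h import *
from scipy.optimize import least_squares
np.set_printoptions(precision=4,suppress=True)
N=np.nan
def bb(c,r,z,p,q): 
    a=np.array([proj([c[0]+r*np.cos(t),c[1]+r*np.sin(t),z],p,q) for t in np.linspace(0,6.28,120)]); return np.r_[a.min(0),a.max(0)]
def fit(nm,o,s,box,r,z,freez=False):
    p,q=json.load(open(f"pics/{nm}.json")); t=np.array(box,float)
    m=~np.isnan(t); px=(t+.5)/s-.5+np.r_[o,o]
    g=lambda v:(bb(v[:2],r,v[2] if freez else z,p,q)-px)[m]
    v0=[p[0],p[1]]+([z] if freez else []); s_=least_squares(g,v0,diff_step=1e-4); d=s_.x[:2]-p[:2]; u=[d@D,d@[-D[1],D[0]]]
    print(nm,r,s_.x,"rel TCP along/across",np.array(u),"res px",s_.fun)
E
python3 - <<'E'
from fit import *
fit("ring3",(140,130),2.5,[138,218,448,485],.03,.134,True)
fit("ring2",(100,60),1.8,[172,281,395,475],.03,.194,True)
fit("ring3",(140,130),2.5,[215,104,368,N],.024,.038)
fit("ring2",(100,60),1.8,[248,207,309,263],.014,.078)
fit("boost2",(90,60),2,[300,232,368,293],.014,.078)
fit("boost2",(90,60),2,[284,186,384,N],.024,.038)
fit("ring",(191,140),3,[91,49,299,245],.03,.014,True)
fit("boost",(189,154),3,[140,110,258,220],.014,.07)
E
```

```text
ring3 0.03 [ 0.5471 -0.035   0.13  ] rel TCP along/across [-0.0027 -0.0003] res px [ 0.0081 -0.0088 -0.0081  0.01  ]
ring2 0.03 [ 0.5478 -0.0366  0.1901] rel TCP along/across [-0.0023 -0.0006] res px [-0.2694  0.2943  0.2702 -0.335 ]
ring3 0.024 [ 0.5478 -0.033 ] rel TCP along/across [-0.0007  0.0002] res px [-0.9678  0.0635  0.9674]
ring2 0.014 [ 0.548  -0.0326] rel TCP along/across [0.0012 0.0014] res px [-0.1732 -0.6028  0.1734  0.6542]
boost2 0.014 [ 0.5482 -0.0324] rel TCP along/across [0.001  0.0002] res px [-0.1645 -0.9316  0.1641  1.007 ]
boost2 0.024 [ 0.5477 -0.0329] rel TCP along/across [0.0004 0.0003] res px [-0.6182  0.0326  0.6175]
ring 0.03 [ 0.6008 -0.2505  0.0129] rel TCP along/across [-0.0026  0.001 ] res px [ 0.0957 -0.0975 -0.0956  0.1047]
boost 0.014 [0.4433 0.321 ] rel TCP along/across [0.0006 0.0027] res px [-0.6042 -0.4329  0.6046  0.4992]
```

The ring sits 0.3–2.7 mm behind the TCP along the plate, with a fit clearance of 4.5 mm. I'll correct by 1 mm and lower in steps while watching the force.

Run:
```python
from h import *
xy=np.array([.548,-.0327])+.001*D
arm.line_to([*xy,.16],.1)
ok=True
for z in (.152,.148,.144,.139,.13,.12,.113,.1085):
    arm.line_to([*xy,z],.05); f=arm.read_ft_force(); print(z,np.round(f,1))
    if f[2]>6 and z>.11: ok=False; break
if ok:
    arm.pause(.2); print(arm.read_tool_pos(),np.round(arm.read_ft_force(),1),arm.read_opening())
    arm.move_gripper(.9); arm.pause(.2); arm.line_to([*xy,.25],.15)
    arm.pause(.3)
    look("fin"); cv2.imwrite("pics/fin.png",cv2.resize(cv2.imread("pics/raw_fin.png")[60:330,90:440],None,fx=2.2,fy=2.2,interpolation=cv2.INTER_CUBIC))
print(ok,arm.read_time())
```

```text
0.152 [-0.5 -0.8 -1.4]
0.148 [ 0.3 -0.  -0.9]
0.144 [-0.4 -0.3 -0.1]
0.139 [-0.   0.3 -0.5]
0.13 [-0.3 -0.5  0.3]
0.12 [-0.3 -0.1 -0.5]
0.113 [ 0.1 -0.2 -0.1]
0.1085 [-1.  -0.4  5.6]
[ 0.54922615 -0.03208096  0.10932825] [-0.1 -0.7  5.2] 0.6820734319900241
True 40.525
```

View pics/fin.png

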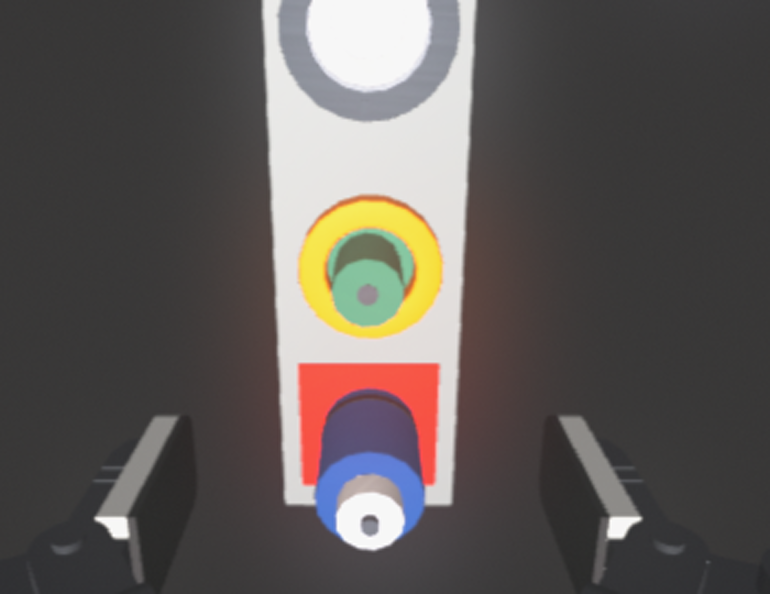

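The ring is round the neck on the shoulder, centred at about (370,267). I'll check the numbers and take a last scene view.

Run:
```python
from fit import *
fit("fin",(90,60),2.2,[298,197,442,338],.03,.052,True)
fit("fin",(90,60),2.2,[298,197,442,338],.03,.052)
fit("fin",(90,60),2.2,[332,259,405,326],.014,.078); print(C)
p=arm.read_tool_pos(); arm.line_to([p[0],p[1],.32],.2); arm.pause(.2)
cv2.imwrite("pics/sceneF.png",cv2.resize(snapshot("scene")[110:330,100:420],(800,550),interpolation=cv2.INTER_CUBIC))
```

```text
fin 0.03 [ 0.5488 -0.0329  0.0489] rel TCP along/across [-0.0006 -0.0009] res px [-0.4031  0.4082  0.4029 -0.4373]
fin 0.03 [ 0.5493 -0.0321] rel TCP along/across [ 0.0003 -0.0009] res px [-0.7835  0.086   0.7828 -0.0375]
fin 0.014 [ 0.5484 -0.0325] rel TCP along/across [-0.0005 -0.0003] res px [-0.5203 -0.8703  0.5199  0.9548]
[ 0.5484 -0.0336]
```

View pics/sceneF.png

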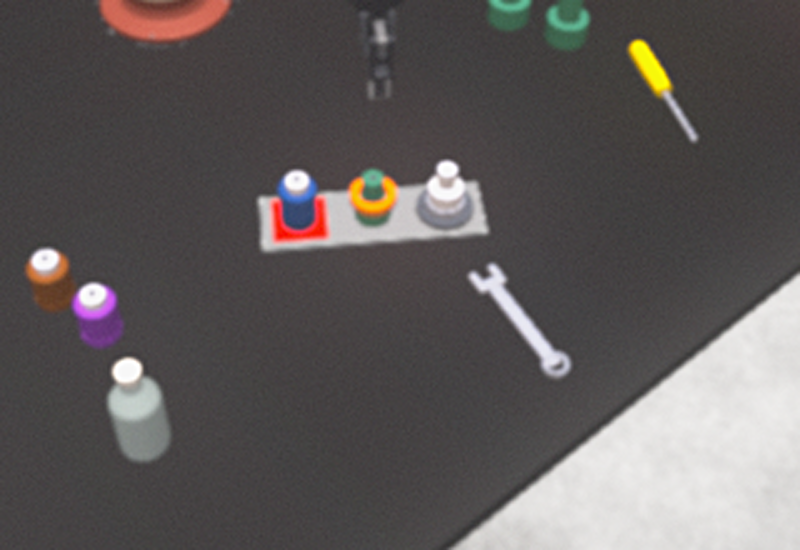

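The scene view shows all four parts upright on the plate, the ring level on the booster, and the bystanders where they were.

```bash
python3 -c "
from station import arm,ticket
print(arm.read_time()); ticket.finish_job()"
```

```text
41.275
the job is handed in; nothing more can be done
```

The job is done and handed in at 41.3 s of the 104 s allowed. I placed the parts in the order asked: blue converter on the mat, horn on the anvil hub, the 48 mm green booster mid-plate, then the ring over its neck.

- **Converter and booster:** each measured about 1.3 mm or less from its target after placing.
- **Horn:** my first reading put it about 4 mm off along the plate. A closer crop matched the centred outline to about 0.5 mm, so I took the first reading as a pixel-reading error and left it.
- **Ring:** it went down without touching the neck (under 2 N until it met the shoulder, then about 5.6 N). It ended about 1 mm from the neck's centre. With the height left free, the camera fit put its top about 3 mm below the expected 52 mm. I attribute that to the fit being weak in height, because the ring looks level and seated in the pictures.
- **Bystanders and look-alikes:** the last scene view shows the spanner, screwdriver, bottle and the brown and purple converters in their places. The two large boosters are only partly in that view, but the arm never went for them.

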